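Scoop the loose cells out of the covered bin into the collection box

TASK

Empty the three loose rechargeable cells from the half-covered bin into the square open collection box, using the scoop and never touching the cells with the gripper. The scoop's handle is sunk in the slotted rest: lift it out by the upright tab, lay it right way up on the bare desk clear of the rest and let go, take it again by the handle, sweep all three cells up in one load against the bin's back wall and carry them in the scoop to the box, then tip them in. Finally lay the scoop right way up flat on the desk, clear of the rest, and leave the mug, the tape roll and the multimeter where they are.

Things in the scene. Friction and masses are not known exactly. Their poses are not given: they have to be found in the camera images.
- scoop: Loose aluminium hand scoop, 160 g; origin on its underside below the upright tab, x toward the mouth, z up. Floor 2 mm thick, 86 mm wide, from the rear wall (x=0, 8 mm thick, 38 mm high) to the lip; side walls 3 mm thick, 80 mm apart, ending at x=75, 22 mm high there and 36 mm at the rear. At the start it lies level, underside on the desk, handle in the rest, mouth toward -y world.
- scoop_tab (a point): Grip point on the scoop's upright tab, at x=0, z=56 mm of the scoop: tab 10 mm thick along x, 36 mm wide along y, top at z=66 mm. Axes as the scoop's.
- scoop_handle (a point): Middle of the scoop's straight black handle, at x=-85, z=22 mm of the scoop: 18 mm wide, from z=12 to z=32 mm, running from the rear wall to x=-142 mm. Axes as the scoop's.
- scoop_lip (a point): Middle of the front edge (lip) of the scoop's floor, at x=90, z=1 mm of the scoop. Axes as the scoop's.
- rest: Fixed wooden rest with a slot 24 mm wide, open above and at both ends, in which the scoop's handle lies sunk; walls 36 mm high, 64 mm wide overall, from x=-142 to x=-17 mm. Its frame coincides with that of the scoop lying in it (origin on the desk below the tab, x toward the mouth). The scoop lifts straight up; only its tab can be gripped there.
- bin: Fixed grey half-covered bin, 150 mm deep (x), 102 mm wide (y); origin on the desk below its centre, x toward the closed back, z up. It opens to -x, toward +y world (within 0.15 rad). Floor top 3 mm above the desk, no sill at the front edge x=-75 mm; side walls 40 mm high, 94 mm apart. Its back leans outward by 30 degrees from its foot up to 40 mm. A hood over x=-5 to 75 mm, underside 86 mm up, keeps grippers from the back.
- bin_back (a point): Foot of the bin's leaning back wall, in the middle of its width, on the bin floor (x=50, z=3 mm of the bin). Axes as the bin's.
- box: Fixed square open collection box, 130 x 130 mm outside, 50 mm high (rim bead to 54 mm), walls and floor 4 mm; origin on the desk below its centre, z up.
- cell18_0: Loose rechargeable cell, white cylinder of 18 mm diameter, 65 mm long, 45 g, that rolls; origin at its centre, x along its axis. At the start it lies in the bin across its width, nearest the back wall (centre about 19 mm from its foot).
- cell18_1: Like cell18_0, in the middle (about 52 mm from that foot).
- cell18_2: Like cell18_0, nearest the bin's open front (about 85 mm from that foot, 40 mm from the front edge).
- tape: Bystander: loose roll of beige tape, 100 mm across, 25 mm high; origin below its centre.
- meter: Bystander: loose multimeter lying down, 170 x 86 x 49 mm; origin below its centre.
- mug: Bystander: loose white dotted mug, 91 mm high; origin below its centre.

How it is judged:
By the outcome, as a careful person would: the job done as asked, in the order asked, and still so for the second after the job is handed in, with the robot touching nothing.
It also fails if it takes over 66 s, if anything falls off the work surface, if the arm or the gripper's body presses on something with over 40 N, if the wrist force passes 120 N, or if a joint passes its speed limit or range.

ROBOT

A 7-joint arm with a two-finger parallel gripper is mounted at the origin on a cart in front of the work surface, level with it; the furniture and walls round the work are solid. World frame = base frame: x ahead of the robot, y to its left, z up, the work surface at z = 0. Lengths are in m, angles in rad, forces in N, time in s.
With the tool pointing down it reaches from about 0.35 to 0.775 m from the base axis. Payload 3.1 kg.
Tool frame: the origin (TCP) lies between the finger pads; the fingertips stand 17 mm ahead of it and the grasp point (between the pads) lies 2 mm behind it; z points along the fingers, y is the line along which they close (so a half turn about z gives the same grasp; the last joint's range is limited). The gripper opens to 85 mm and grips with 20 to 120 N. Pads are 22 mm wide; open, the fingers measure 114 mm over their backs; the gripper's body (76 mm by 85 mm) begins 54 mm behind the grasp point. The pads swing forward as they close: fully open they stand 13 mm farther back than shut.
Start: joints at [-1.377, 0.311, 0.014, 1.512, -0.004, 1.319, -0.027], TCP at [0.128, 0.535, 0.248] pointing down, gripper open.
Joint ranges: [-2.7, 2.7], [-0.3, 1.91], [-1.27, 1.3], [0.12, 2.57], [-1.44, 4.58], [0.2, 2.03], [-3.05, 3.05]. Speed limits (rad/s): [2.79, 2.79, 3.14, 3.14, 3.14, 3.14, 3.14].

INTERFACE

Orientations are given as a unit quaternion [w, x, y, z].
In Python, from bench import status, optics, order gives the robot as it stands. The module is installed in compiled form; this text tells all that it offers.
- The arm moves only by the tool arm_command, never from a script. Its argument "series" is a list of rows, each a list of 7 numbers: the shift along the tool's x, y, z in m, then the turn, a rotation vector about the tool's x, y, z in rad, then the opening, from -1 (shut) to 1 (fully open), so that 0 is half open. In form: [[tx, ty, tz, wx, wy, wz, gripper], ...]. A call has exactly 5 rows; each row is the pose to reach, as a shift and turn from the pose commanded when the call began, along the tool's axes at that moment; what a row does not reach only later rows make up. A row lasts 1/8 s, in which the tool goes at most 62.5 mm and 10.7 degrees, less where a joint would pass 70% of its speed; a pose out of reach is approached as far as the arm can. A call with a gripper value outside its range is refused whole. The fingers move at their own pace and stop on an object; "newtons" is the grip in N (left out, the last holds). Time passes only in rows, so rows that repeat a pose let the fingers close, or fill a call up. It gives the time, the measured TCP pose, the force, the opening and the grip force at its end, in the units of the state.
- status.sense(): the state, without advancing time (a new reading comes with each control period).
- optics.camera(name): name is "side" or "top" or "wrist"; returns the picture (400x640x3 uint8, red, green, blue); there is no depth.
- optics.get_calibration(name): a dict with "fx", "fy", "cx", "cy" (pixels), "rvec" (rotation vector, rad) and "tvec" (3), from world to camera coordinates, as OpenCV has them. Camera axes: x right, y down, z forward; pixel columns grow to the right and rows downward; lengths in m; the calibration is good to about 2 mm. A picture is of the moment at which its call begins: read the wrist's pose just before it. get_calibration takes no time and is no camera call; for the wrist camera it gives the pose at the moment of the call.
- order.finish_job(): hands the job in; it is judged then, once.
The state is a dict: "time_s": time; "joint_positions": joint angles; "qvel": joint speeds; "joint_efforts": joint torques, N m; "eef_pos": TCP position; "ee_rot": TCP orientation; "contact_force": force on the tool from outside, world axes, zero at the start; "moment": the same for the moment, N m; "finger_gap": finger opening in m; "gripper_force": force on a finger pad.
Only numpy, scipy, OpenCV 4.12 (cv2) and the standard library are available. Lean on these libraries where they do the work, as an engineer would, in place of code of your own. Each camera call takes 0.05 s, during which the arm holds its last target. There are 200 camera calls.

## Working session

There is one attempt and no reset: what is moved stays moved. The work goes in short steps, Python scripts to look and compute and a tool call to move; the robot and the scene stay as the last step left them, time stands still between calls to the robot, and variables do not carry over. Pictures are saved under pics/ and viewed, at most 10 in all, crops included, and the job is handed in when it is done.

Besides the shell and the picture viewer there is one more tool, called after ">>>" as name(argument=value, ...) on one line, values as JSON. arm_command: Moves the arm, as the interface text tells. Its arguments: {"type":"object","properties":{"series":{"type":"array"},"newtons":{"type":"number"}},"required":["series"]}

```bash
mkdir -p pics; cat > h.py <<'E'
import numpy as np, cv2
from scipy.spatial.transform import Rotation as R
from bench import status, optics, order
def cal(n):
    c=optics.get_calibration(n); K=np.array([[c['fx'],0,c['cx']],[0,c['fy'],c['cy']],[0,0,1.]])
    return K,R.from_rotvec(np.ravel(c['rvec'])).as_matrix(),np.ravel(c['tvec'])
def ray(n,uv,C=None):
    K,Rm,t=C or cal(n); o=-Rm.T@t; d=Rm.T@np.linalg.inv(K)@np.array([uv[0],uv[1],1.]); return o,d/np.linalg.norm(d)
def onz(n,uv,z,C=None):
    o,d=ray(n,uv,C); return o+d*(z-o[2])/d[2]
def tri(*rs):
    A=sum(np.eye(3)-np.outer(d,d) for o,d in rs); b=sum((np.eye(3)-np.outer(d,d))@o for o,d in rs); return np.linalg.solve(A,b)
def proj(n,P,C=None):
    K,Rm,t=C or cal(n); q=K@(Rm@np.array(P)+t); return q[:2]/q[2]
def snap(n,f):
    im=optics.camera(n); cv2.imwrite('pics/'+f,im[:,:,::-1]); return im
def pose():
    s=status.sense(); q=np.array(s['ee_rot']); return np.array(s['eef_pos']),R.from_quat(q[[1,2,3,0]]),s
E
python3 - <<'E'
from h import *
np.set_printoptions(precision=4,suppress=True)
for n in('top','side'): 
    snap(n,n+'0.png'); K,Rm,t=cal(n); print(n,K[0,0],-Rm.T@t,Rm[2])
p,r,s=pose();print(s)
E
```

```text
top 371.65797509571274 [ 0.4344 -0.0516  1.0217] [ 0.0968 -0.0094 -0.9953]
side 519.162051388172 [-0.4657 -0.5809  0.811 ] [ 0.7401  0.3779 -0.5563]
{'time_s': 0.1, 'joint_positions': array([-1.3767,  0.3117,  0.014 ,  1.5129, -0.0044,  1.3192, -0.0272]), 'qvel': array([ 0.0005, -0.0016, -0.0001, -0.0036, -0.0001, -0.0004, -0.0013]), 'joint_efforts': array([  0.0006, -38.0857,   0.1466, -23.1242,   0.0123,   0.0081,
         0.    ]), 'eef_pos': array([0.1283, 0.5342, 0.2473]), 'ee_rot': array([-0.0001,  0.1176,  0.9931, -0.0011]), 'contact_force': array([-0.6253,  0.1878, -0.6173]), 'moment': array([ 0.0181, -0.0216,  0.0458]), 'gripper_force': 0.0, 'finger_gap': 0.08525660832358047}
```

View pics/top0.png

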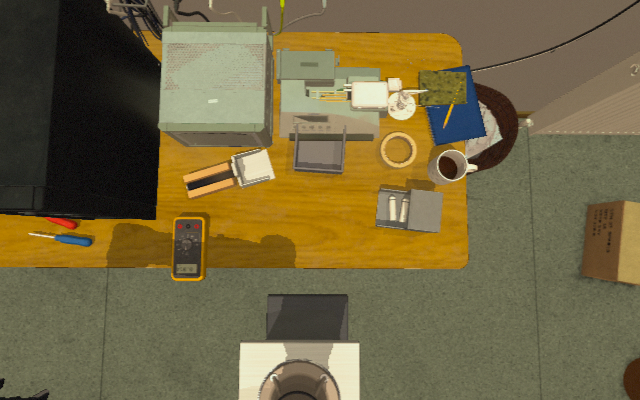

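View pics/side0.png

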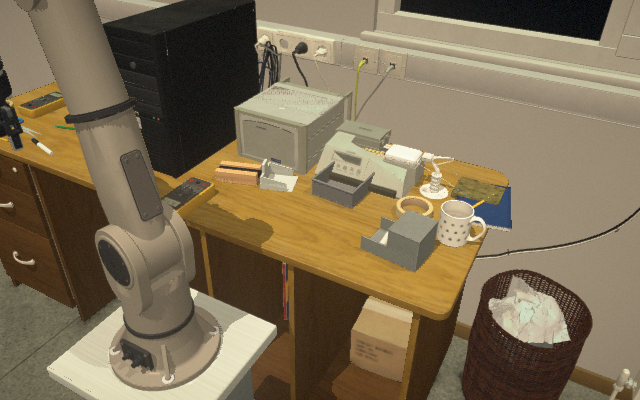

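Top view: rest and scoop near (225,174), box (320,150), bin (410,208) opening left, meter (188,248), tape (398,150), mug (448,165). Side view: scoop (275,177), box (342,185), bin (405,240). I'll enlarge these areas.

```bash
python3 - <<'E'
from h import *
T=cv2.imread('pics/top0.png');S=cv2.imread('pics/side0.png')
def c(I,x,y): return cv2.resize(I[y:y+75,x:x+100],None,fx=4,fy=4,interpolation=cv2.INTER_CUBIC)
cv2.imwrite('pics/m.png',np.vstack([np.hstack([c(T,180,135),c(S,210,135)]),np.hstack([c(T,360,170),c(S,350,200)])]))
E
```

```text
(no output)
```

View pics/m.png

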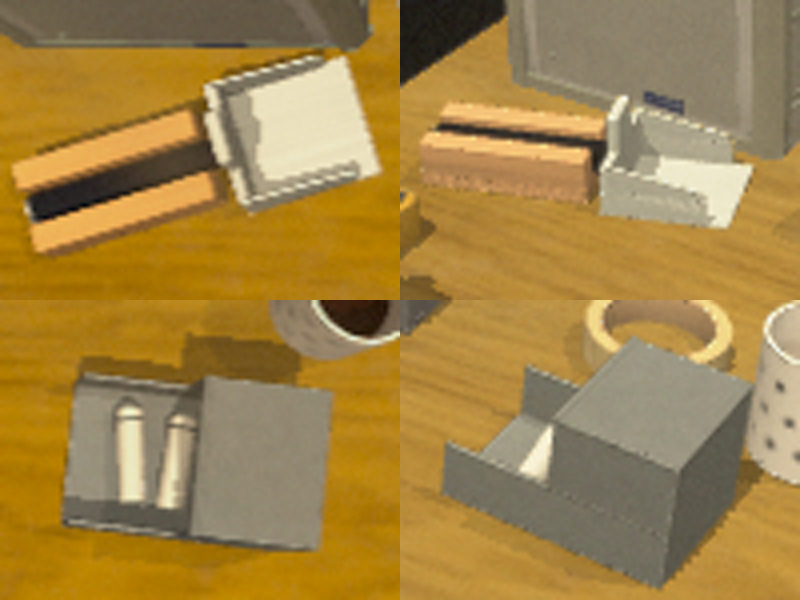

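Crop shows lip corners (345,58),(380,180) top and (750,167),(727,227) side, rest top corners, tab top near (622,98) side, and the hood corners; two cells are visible in the bin at (130,450),(178,460) of the montage.

```bash
python3 - <<'E'
from h import *
np.set_printoptions(precision=4,suppress=True)
t1=lambda x,y:(180+x/4,135+y/4); s1=lambda x,y:(210+(x-400)/4,135+y/4)
t2=lambda x,y:(360+x/4,170+(y-300)/4); s2=lambda x,y:(350+(x-400)/4,200+(y-300)/4)
T=lambda a,b:tri(ray('top',a),ray('side',b))
print('lip far',T(t1(345,58),s1(750,167)),'near',T(t1(380,180),s1(727,227)))
print('rest end near',T(t1(38,250),s1(424,140)),'far',T(t1(14,163),s1(447,103)))
print('rest fr near',T(t1(225,200),s1(590,160)),'far',T(t1(195,112),s1(607,123)))
print('lip z2',onz('top',t1(345,58),.002),onz('top',t1(380,180),.002))
print('rest z36',[onz('top',t1(*a),.036)[:2] for a in((38,250),(14,163),(225,200),(195,112))])
print('hood fn',T(t2(190,535),s2(553,425)),'ff',T(t2(205,377),s2(635,340)),'bn',T(t2(318,550),s2(680,470)),'bf',T(t2(332,392),s2(750,385)))
print('bin front z40',onz('top',t2(80,375),.04),onz('top',t2(63,524),.04))
print('box rim z54',[onz('top',a,.054)[:2] for a in((298,126),(346,126),(343,173),(295,169))])
print('tape',onz('top',(398,150),.025),'mug',onz('top',(450,166),.09),'meter',onz('top',(188,248),.045))
p,r,s=pose(); K,Rm,t=cal('wrist'); print('wrist cam in tool',r.inv().apply(-Rm.T@t-p), 'axes', r.inv().as_matrix()@Rm.T, K[0,0])
print(r.as_matrix())
E
```

```text
lip far [0.6699 0.0975 0.002 ] near [0.5849 0.0689 0.0059]
rest end near [0.5316 0.2906 0.0385] far [0.5894 0.3123 0.0341]
rest fr near [0.5649 0.1682 0.0414] far [0.6247 0.1927 0.0344]
lip z2 [0.67   0.0972 0.002 ] [0.5844 0.0713 0.002 ]
rest z36 [array([0.5309, 0.2932]), array([0.5891, 0.3115]), array([0.5652, 0.1702]), array([0.6246, 0.192 ])]
hood fn [ 0.4509 -0.2748  0.0852] ff [ 0.5512 -0.2862  0.0878] bn [ 0.442  -0.3541  0.0897] bf [ 0.541  -0.3642  0.0895]
bin front z40 [ 0.5572 -0.2131  0.04  ] [ 0.4581 -0.201   0.04  ]
box rim z54 [array([0.7224, 0.0064]), array([ 0.7235, -0.1216]), array([ 0.5966, -0.1136]), array([0.6063, 0.013 ])]
tape [ 0.6661 -0.2659  0.025 ] mug [ 0.6105 -0.3842  0.09  ] meter [0.3982 0.2886 0.045 ]
wrist cam in tool [ 0.0697 -0.0003 -0.1256] axes [[-0.0003 -0.9617 -0.2741]
 [ 1.     -0.0006  0.0009]
 [-0.001  -0.2741  0.9617]] 343.6547286684302
[[-0.9723  0.2335 -0.0004]
 [ 0.2335  0.9723 -0.0021]
 [-0.0001 -0.0022 -1.    ]]
```

>>> arm_command(series=[[-0.054, -0.0245, 0.0085, 0, 0, 0, -0.2], [-0.108, -0.049, 0.017, 0, 0, 0, -0.2], [-0.163, -0.0735, 0.026, 0, 0, 0, -0.2], [-0.218, -0.098, 0.035, 0, 0, 0, -0.2], [-0.2725, -0.123, 0.0435, 0, 0, 0, -0.2]], newtons=60)

```text
time_s: 0.72
eef_pos: [0.3658, 0.35, 0.2042]
ee_rot: [-0.0, 0.117, 0.993, -0.0]
contact_force: [0.6, 1.2, -0.1]
finger_gap: 0.0341
gripper_force: 0.0
```

>>> arm_command(series=[[-0.054, -0.0245, 0.0085, 0, 0, -0.106, -0.2], [-0.108, -0.049, 0.017, 0, 0, -0.212, -0.2], [-0.163, -0.0735, 0.026, 0, 0, -0.319, -0.2], [-0.218, -0.098, 0.035, 0, 0, -0.425, -0.2], [-0.2725, -0.123, 0.0435, 0, 0, -0.532, -0.2]])

```text
time_s: 1.35
eef_pos: [0.6019, 0.1673, 0.1604]
ee_rot: [-0.001, -0.15, 0.989, 0.0]
contact_force: [0.4, -0.2, 1.1]
finger_gap: 0.0343
gripper_force: 0.0
```

>>> arm_command(series=[[0, 0, 0, 0, 0, 0, -0.2], [0, 0, 0, 0, 0, 0, -0.2], [0, 0, 0, 0, 0, 0, -0.2], [0, 0, 0, 0, 0, 0, -0.2], [0, 0, 0, 0, 0, 0, -0.2]])

```text
time_s: 1.98
eef_pos: [0.6005, 0.1693, 0.1617]
ee_rot: [0.0, -0.148, 0.989, 0.0]
contact_force: [0.9, -0.3, 0.3]
finger_gap: 0.034
gripper_force: 0.0
```

```bash
python3 - <<'E'
from h import *
np.set_printoptions(precision=4,suppress=True)
p,r,s=pose(); C=cal('wrist'); snap('wrist','w1.png'); print(p,r.as_matrix(),s['joint_positions'],s['finger_gap'],s['time_s'])
import pickle; pickle.dump(C,open('w1.pkl','wb'))
a=np.array([.292,-.9565,0]);b=np.array([.9565,.292,0]);o=np.array([.601,.168,0]);z=np.array([0,0,1])
for q in((90,43,.002),(90,-43,.002),(-5,18,.066),(5,18,.066),(5,-18,.066),(-5,-18,.066)): print(q,proj('wrist',o+a*q[0]/1e3+b*q[1]/1e3+z*q[2],C))
E
```

```text
[0.6005 0.1693 0.1617] [[-0.956  -0.2935  0.0003]
 [-0.2935  0.956   0.0004]
 [-0.0004  0.0003 -1.    ]] [-0.4451  0.5208  0.2163  1.4315 -0.1151  1.2013  1.6536] 0.033960943573123806 1.975
(90, 43, 0.002) [219.4728 233.2536]
(90, -43, 0.002) [210.9431 135.1541]
(-5, 18, 0.066) [327.7431 233.8036]
(5, 18, 0.066) [313.2348 233.7929]
(5, -18, 0.066) [312.8964 182.887 ]
(-5, -18, 0.066) [328.0376 182.9017]
```

View pics/w1.png

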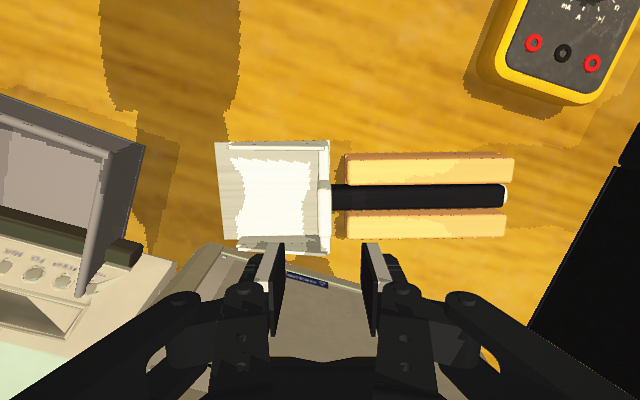

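Wrist view: scoop at columns 216-331, rows 141-250, handle along row ~195, lip corners (216,142),(220,240), about 7 px lower than predicted. One zoom on the tab.

```bash
python3 - <<'E'
from h import *
import pickle; C=pickle.load(open('w1.pkl','rb'))
np.set_printoptions(precision=4,suppress=True)
I=cv2.imread('pics/w1.png'); cv2.imwrite('pics/w1c.png',cv2.resize(I[130:260,200:360],None,fx=4,fy=4,interpolation=cv2.INTER_CUBIC))
a=np.array([.292,-.9565,0]);b=np.array([.9565,.292,0])
L=[onz('wrist',q,.002,C) for q in((216,142),(220,240))]; print(L, (L[0]+L[1])/2-.09*a)
H=[onz('wrist',q,.032,C) for q in((500,195),(340,196))]; print(H)
print([onz('wrist',q,.036,C) for q in((514,158),(505,238),(346,155),(346,239))])
E
```

```text
[array([0.5904, 0.0745, 0.002 ]), array([0.6746, 0.0963, 0.002 ])] [0.6062 0.1715 0.002 ]
[array([0.5601, 0.2999, 0.032 ]), array([0.597 , 0.1823, 0.032 ])]
[array([0.5309, 0.2953, 0.036 ]), array([0.5906, 0.3163, 0.036 ]), array([0.565 , 0.1764, 0.036 ]), array([0.628 , 0.1971, 0.036 ])]
```

View pics/w1c.png

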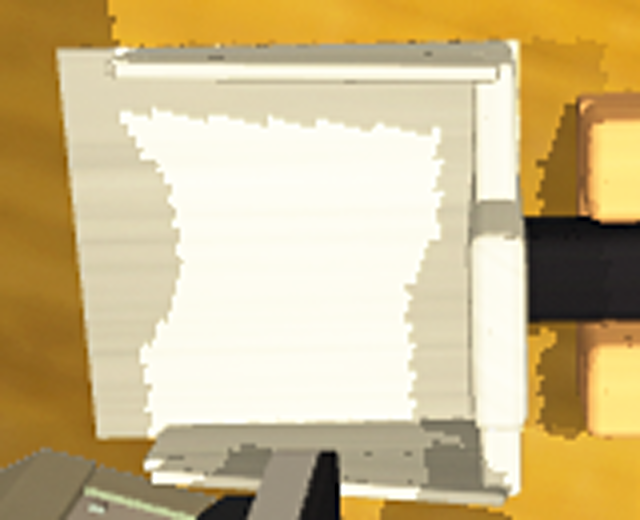

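>>> arm_command(series=[[-0.003, 0.001, 0.03, 0, 0, 0, -0.2], [-0.003, 0.001, 0.06, 0, 0, 0, -0.2], [-0.003, 0.001, 0.085, 0, 0, 0, -0.2], [-0.003, 0.001, 0.104, 0, 0, 0, -0.2], [-0.003, 0.001, 0.104, 0, 0, 0, -0.2]])

```text
time_s: 2.65
eef_pos: [0.6022, 0.1699, 0.0557]
ee_rot: [-0.002, -0.148, 0.989, -0.0]
contact_force: [0.3, -1.0, -0.2]
finger_gap: 0.0341
gripper_force: 0.0
```

>>> arm_command(series=[[0, 0, 0, 0, 0, 0, -1], [0, 0, 0, 0, 0, 0, -1], [0, 0, 0, 0, 0, 0, -1], [0, 0, 0, 0, 0, 0, -1], [0, 0, 0, 0, 0, 0, -1]])

```text
time_s: 3.28
eef_pos: [0.6047, 0.1705, 0.0588]
ee_rot: [0.002, -0.148, 0.989, 0.0]
contact_force: [-0.5, 0.1, 6.0]
finger_gap: 0.0093
gripper_force: 60.9
```

>>> arm_command(series=[[0, 0, -0.018, 0, 0, 0, -1], [0, 0, -0.036, 0, 0, 0, -1], [0, 0, -0.054, 0, 0, 0, -1], [0, 0, -0.072, 0, 0, 0, -1], [0, 0, -0.09, 0, 0, 0, -1]])

```text
time_s: 3.9
eef_pos: [0.6036, 0.1702, 0.1488]
ee_rot: [0.0, -0.148, 0.989, 0.0]
contact_force: [0.4, 0.5, -1.8]
finger_gap: 0.0087
gripper_force: 59.8
```

>>> arm_command(series=[[0.034, -0.019, 0, 0, 0, 0.082, -1], [0.068, -0.038, 0, 0, 0, 0.163, -1], [0.102, -0.0575, 0, 0, 0, 0.245, -1], [0.136, -0.077, 0, 0, 0, 0.326, -1], [0.1685, -0.096, 0, 0, 0, 0.408, -1]])

```text
time_s: 4.53
eef_pos: [0.4696, 0.0281, 0.1481]
ee_rot: [0.0, 0.057, 0.998, 0.0]
contact_force: [0.3, -0.7, -1.5]
finger_gap: 0.0087
gripper_force: 60.0
```

>>> arm_command(series=[[0, 0, 0.02, 0, 0, 0, -1], [0, 0, 0.04, 0, 0, 0, -1], [0, 0, 0.06, 0, 0, 0, -1], [0, 0, 0.075, 0, 0, 0, -1], [0, 0, 0.08, 0, 0, 0, -1]])

```text
time_s: 5.15
eef_pos: [0.47, 0.0292, 0.0668]
ee_rot: [-0.001, 0.056, 0.998, -0.0]
contact_force: [-0.2, -0.5, -1.0]
finger_gap: 0.0089
gripper_force: 59.8
```

```bash
python3 - <<'E'
from h import *
S=snap('side','s2.png');T=snap('top','t2.png')
c=lambda I,x,y: cv2.resize(I[y:y+150,x:x+200],None,fx=2,fy=2,interpolation=cv2.INTER_CUBIC)
cv2.imwrite('pics/m2.png',np.hstack([c(S,200,120),c(T,180,120)])[:,:,::-1]); print(pose()[2])
E
```

```text
{'time_s': 5.25, 'joint_positions': array([-0.36526258,  0.35506045,  0.32732987,  1.96814668, -0.15032839,
        0.84191096,  1.50263817]), 'qvel': array([-0.00280317, -0.01337521,  0.00362517, -0.01254027,  0.0030509 ,
        0.00502145, -0.00209461]), 'joint_efforts': array([ 1.88940531e-02, -3.35546100e+01,  2.55333155e+00, -1.79571801e+01,
        1.41190871e-02, -4.96325875e-02,  1.25223119e-02]), 'eef_pos': array([0.47033701, 0.02913711, 0.06721046]), 'ee_rot': array([-2.28354543e-04,  5.58273907e-02,  9.98440407e-01, -5.79640593e-05]), 'contact_force': array([ 0.3674337 ,  0.16515403, -2.09485383]), 'moment': array([0.01308852, 0.06847716, 0.03606516]), 'gripper_force': 59.821656346321106, 'finger_gap': 0.00859811340720367}
```

View pics/m2.png

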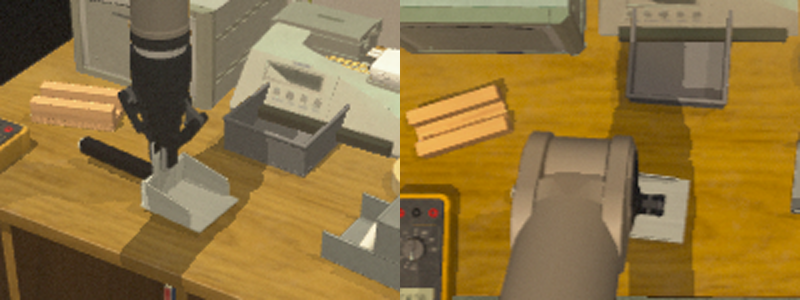

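Scoop hangs level over bare desk, clear of the rest; box and bin undisturbed. Lower, release, rise and turn to the handle.

>>> arm_command(series=[[0, 0, 0.004, 0, 0, 0, -1], [0, 0, 0.007, 0, 0, 0, -1], [0, 0, 0.01, 0, 0, 0, -1], [0, 0, 0.01, 0, 0, 0, -1], [0, 0, 0.01, 0, 0, 0, -1]])

```text
time_s: 5.88
eef_pos: [0.4706, 0.0292, 0.0588]
ee_rot: [0.0, 0.056, 0.998, 0.0]
contact_force: [-3.7, 0.6, 9.1]
finger_gap: 0.0093
gripper_force: 61.5
```

>>> arm_command(series=[[0, 0, 0, 0, 0, 0, -0.4], [0, 0, 0, 0, 0, 0, -0.4], [0, 0, 0, 0, 0, 0, -0.4], [0, 0, -0.02, 0, 0, 0, -0.4], [0, 0, -0.06, 0, 0, 0, -0.4]])

```text
time_s: 6.5
eef_pos: [0.4687, 0.029, 0.1164]
ee_rot: [-0.002, 0.056, 0.998, -0.001]
contact_force: [0.4, 0.5, 1.0]
finger_gap: 0.0255
gripper_force: 0.0
```

>>> arm_command(series=[[0, 0, -0.025, 0, 0, 0, -0.2], [0, 0.02, -0.05, 0, 0, 0.18, 0], [0, 0.04, -0.05, 0, 0, 0.36, 0], [0, 0.06, -0.05, 0, 0, 0.54, 0], [0, 0.085, -0.05, 0, 0, 0.72, 0]])

```text
time_s: 7.12
eef_pos: [0.4799, 0.1138, 0.1673]
ee_rot: [0.0, 0.407, 0.913, -0.0]
contact_force: [1.1, 0.1, 0.5]
finger_gap: 0.043
gripper_force: 0.0
```

>>> arm_command(series=[[0, 0, 0, 0, 0, 0.17, 0], [0, 0, 0, 0, 0, 0.34, 0], [0, 0, 0, 0, 0, 0.51, 0], [0, 0, 0, 0, 0, 0.68, 0], [0, 0, 0, 0, 0, 0.85, 0]])

```text
time_s: 7.75
eef_pos: [0.4797, 0.1136, 0.1671]
ee_rot: [-0.0, 0.747, 0.665, -0.0]
contact_force: [0.5, 0.6, -0.2]
finger_gap: 0.0426
gripper_force: 0.0
```

```bash
python3 - <<'E'
from h import *
import pickle
np.set_printoptions(precision=4,suppress=True)
p,r,s=pose(); C=cal('wrist'); I=snap('wrist','w3.png'); print(p,r.as_matrix(),s['joint_positions'],s['finger_gap'],s['time_s'])
pickle.dump(C,open('w3.pkl','wb'))
E
```

```text
[0.4797 0.1136 0.1671] [[ 0.1162  0.9932 -0.0003]
 [ 0.9932 -0.1162 -0.0001]
 [-0.0002 -0.0003 -1.    ]] [-0.7192  0.2824  0.5541  1.8049 -0.1651  1.1006 -0.2241] 0.042605647505660094 7.75
```

View pics/w3.png

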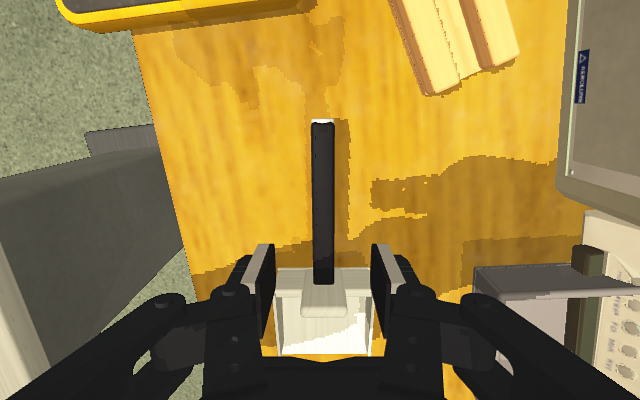

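Wrist view: handle runs vertically from (322,122) to (323,283), between the open fingers; tab at (324,300).

```bash
python3 - <<'E'
from h import *
import pickle; C=pickle.load(open('w3.pkl','rb')); np.set_printoptions(precision=4,suppress=True)
I=cv2.imread('pics/w3.png'); m=(I.max(2)<75)
for v in range(130,281,30):
    c=np.where(m[v,300:345])[0]+300; print(v,c.min(),c.max())
p,r,s=pose()
for q in((322.5,123),(323.5,280)): print(r.inv().apply(onz('wrist',q,.032,C)-p))
E
```

```text
130 311 334
160 312 333
190 312 333
220 313 333
250 313 333
280 313 333
[ 0.0541 -0.0005  0.135 ]
[-0.0756  0.0008  0.1351]
```

>>> arm_command(series=[[0, 0, 0.04, 0, 0, 0, 0], [0, 0, 0.08, 0, 0, 0, 0], [0, 0, 0.115, 0, 0, 0, 0], [0, 0, 0.135, 0, 0, 0, 0], [0, 0, 0.143, 0, 0, 0, 0]])

```text
time_s: 8.43
eef_pos: [0.4789, 0.1134, 0.0229]
ee_rot: [-0.001, 0.745, 0.667, -0.001]
contact_force: [-0.2, -0.2, 0.5]
finger_gap: 0.0426
gripper_force: 0.0
```

>>> arm_command(series=[[0, 0, 0, 0, 0, 0, -1], [0, 0, 0, 0, 0, 0, -1], [0, 0, 0, 0, 0, 0, -1], [0, 0, 0, 0, 0, 0, -1], [0, 0, 0, 0, 0, 0, -1]], newtons=110)

```text
time_s: 9.05
eef_pos: [0.4805, 0.1138, 0.0249]
ee_rot: [0.0, 0.745, 0.667, 0.001]
contact_force: [-1.3, -0.3, 2.4]
finger_gap: 0.0157
gripper_force: 107.7
```

>>> arm_command(series=[[0, 0, -0.004, 0, 0, 0, -1], [0, 0, -0.008, 0, 0, 0, -1], [0, 0, -0.012, 0, 0, 0, -1], [0, 0, -0.012, 0, 0, 0, -1], [0, 0, -0.012, 0, 0, 0, -1]])

```text
time_s: 9.68
eef_pos: [0.4798, 0.1137, 0.0362]
ee_rot: [-0.0, 0.745, 0.667, -0.0]
contact_force: [-0.0, -0.1, -1.7]
finger_gap: 0.0162
gripper_force: 107.4
```

>>> arm_command(series=[[-0.024, 0.013, 0, 0, 0, 0, -1], [-0.054, 0.029, 0, 0, 0, 0, -1], [-0.084, 0.045, 0, 0, 0, 0, -1], [-0.11, 0.059, 0, 0, 0, 0, -1], [-0.12, 0.064, 0, 0, 0, 0, -1]])

```text
time_s: 10.3
eef_pos: [0.5305, -0.0152, 0.0363]
ee_rot: [0.001, 0.746, 0.666, -0.0]
contact_force: [-0.5, -0.7, -2.2]
finger_gap: 0.0156
gripper_force: 107.5
```

```bash
python3 - <<'E'
from h import *
np.set_printoptions(precision=4,suppress=True)
T=snap('top','t4.png'); p,r,s=pose(); print(p,r.as_matrix()[:,0],s['joint_positions'],s['contact_force'])
cv2.imwrite('pics/t4c.png',cv2.resize(T[160:260,310:450],None,fx=5,fy=5,interpolation=cv2.INTER_CUBIC)[:,:,::-1])
E
```

```text
[ 0.5307 -0.0158  0.0363] [ 0.1143  0.9934 -0.0018] [-0.3776  0.5293  0.4993  1.8394 -0.3241  0.8536  0.1649] [ 0.3999 -0.8933 -0.5268]
```

View pics/t4c.png

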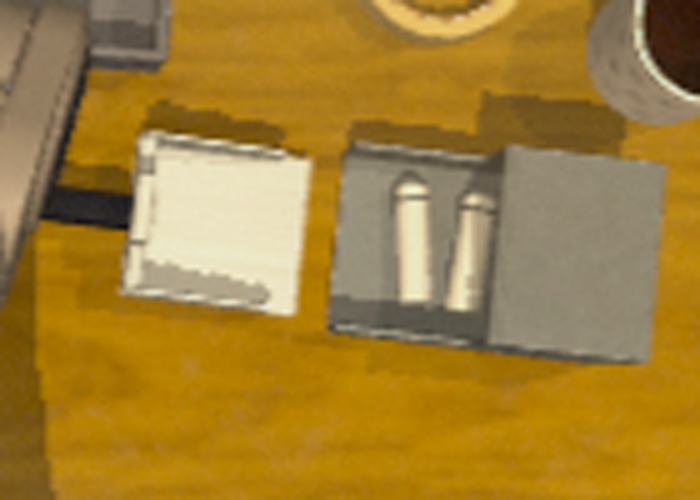

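Top crop: scoop lip corners (312,157),(297,316); bin wall-top front corners (345,143),(330,330); hood corners (512,147),(667,165),(650,362),(490,347); scoop faces the bin.

```bash
python3 - <<'E'
from h import *
np.set_printoptions(precision=4,suppress=True)
w=lambda x,y,z:onz('top',(310+(x-2)/5,160+(y-2)/5),z)
lf,ln=w(312,157,.014),w(297,316,.014); ff,fn=w(345,143,.04),w(330,330,.04); H=[w(*q,.089) for q in((512,147),(667,165),(650,362),(490,347))]
lip=(lf+ln)/2; fr=(ff+fn)/2; hc=sum(H)/4
a=lambda v:np.degrees(np.arctan2(v[1],v[0]))
print('lip',lip,a(lf-ln)-90,np.linalg.norm(lf-ln),'front',fr,a(ff-fn)-90,np.linalg.norm(ff-fn),'hood',hc,a(H[0]-H[3])-90,a(H[1]-H[2])-90,a(H[1]-H[0]),a(H[2]-H[3]),a(hc-fr))
p,r,s=pose(); X=r.as_matrix(); print('pred lip',p-X[:,0]*.177,a(-X[:,0]))
# scoop rear z36+.012
rf,rn=w(150,132,.05),w(122,293,.05); print('rear',(rf+rn)/2,a(lip-(rf+rn)/2))
E
```

```text
lip [ 0.5107 -0.1911  0.014 ] -95.77634342724129 0.08727121310613328 front [ 0.5089 -0.205   0.04  ] -95.07464417330074 0.0998860248731725 hood [ 0.4965 -0.3196  0.089 ] -97.2493575390464 -96.38501110412231 -96.29298442157442 -95.01822185594612 -96.18062925636244
pred lip [ 0.5104 -0.1916  0.0366] -96.56517602385067
rear [ 0.52   -0.0976  0.05  ] -95.72555333849175
```

>>> arm_command(series=[[0, 0, 0, 0, 0.02, 0, -1], [0, 0, 0, 0, 0.04, 0, -1], [-0.015, 0, 0, 0, 0.04, 0, -1], [-0.03, 0, 0, 0, 0.04, 0, -1], [-0.04, 0, 0, 0, 0.04, 0, -1]])

```text
time_s: 10.98
eef_pos: [0.5254, -0.0545, 0.0364]
ee_rot: [-0.013, 0.746, 0.666, 0.015]
contact_force: [0.7, -0.1, -1.3]
finger_gap: 0.0158
gripper_force: 107.5
```

>>> arm_command(series=[[0, 0, 0, 0, 0, 0, -1], [0, 0, 0.002, 0, 0, 0, -1], [0, 0, 0.004, 0, 0, 0, -1], [0, 0, 0.005, 0, 0, 0, -1], [0, 0, 0.005, 0, 0, 0, -1]])

```text
time_s: 11.6
eef_pos: [0.5262, -0.0518, 0.0317]
ee_rot: [-0.013, 0.745, 0.667, 0.015]
contact_force: [-1.4, 1.9, 5.0]
finger_gap: 0.0158
gripper_force: 108.3
```

```bash
python3 - <<'E'
from h import *
np.set_printoptions(precision=4,suppress=True)
T=snap('top','t5.png');S=snap('side','s5.png'); p,r,s=pose(); print(p,r.as_matrix()[:,0],s['contact_force'],s['moment'])
c=lambda I,x,y,w,h,f: cv2.resize(I[y:y+h,x:x+w],None,fx=f,fy=f,interpolation=cv2.INTER_CUBIC)
cv2.imwrite('pics/m5.png',np.hstack([c(T,340,165,100,100,4),c(S,320,185,100,100,4)])[:,:,::-1])
E
```

```text
[ 0.5262 -0.0519  0.0317] [0.1098 0.9931 0.0404] [-1.5177  1.5312  5.9988] [-0.5703  0.2948 -0.1056]
```

View pics/m5.png

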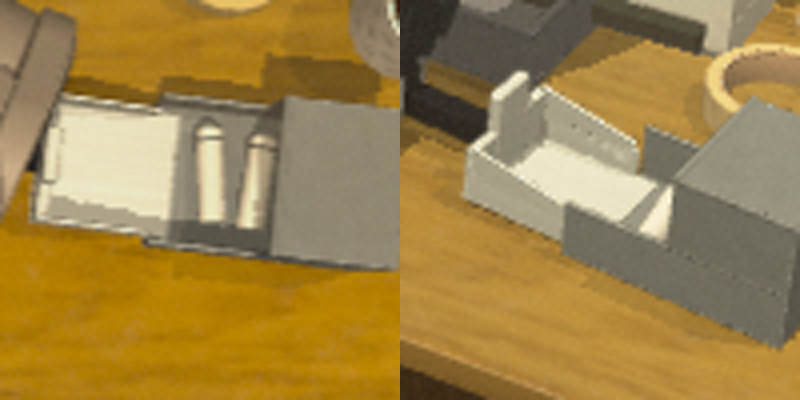

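Scoop's lip is inside the bin on its floor, centred between the walls, just ahead of the cells. Sweep.

>>> arm_command(series=[[-0.012, 0, -0.0005, 0, 0, 0, -1], [-0.024, 0, -0.001, 0, 0, 0, -1], [-0.036, 0, -0.0015, 0, 0, 0, -1], [-0.048, 0, -0.002, 0, 0, 0, -1], [-0.06, 0, -0.0025, 0, 0, 0, -1]])

```text
time_s: 12.32
eef_pos: [0.5208, -0.1101, 0.0321]
ee_rot: [-0.013, 0.744, 0.668, 0.017]
contact_force: [0.3, 3.5, 5.4]
finger_gap: 0.0163
gripper_force: 108.4
```

>>> arm_command(series=[[-0.008, 0, -0.0005, 0, 0, 0, -1], [-0.016, 0, -0.0007, 0, 0, 0, -1], [-0.024, 0, -0.001, 0, 0, 0, -1], [-0.03, 0, -0.001, 0, 0, 0, -1], [-0.034, 0, -0.0015, 0, 0, 0, -1]])

```text
time_s: 12.95
eef_pos: [0.517, -0.1436, 0.0321]
ee_rot: [-0.014, 0.744, 0.668, 0.017]
contact_force: [0.9, 4.8, 6.2]
finger_gap: 0.0159
gripper_force: 108.5
```

```bash
python3 - <<'E'
from h import *
np.set_printoptions(precision=4,suppress=True)
T=snap('top','t6.png');S=snap('side','s6.png'); p,r,s=pose(); print(p,r.as_matrix()[:,0],'lip',p-.177*r.as_matrix()[:,0],s['contact_force'],s['moment'])
c=lambda I,x,y,w,h,f: cv2.resize(I[y:y+h,x:x+w],None,fx=f,fy=f,interpolation=cv2.INTER_CUBIC)
cv2.imwrite('pics/m6.png',np.hstack([c(T,340,165,100,100,4),c(S,340,185,100,100,4)])[:,:,::-1])
E
```

```text
[ 0.5169 -0.1444  0.0322] [0.1087 0.9932 0.0418] lip [ 0.4977 -0.3202  0.0248] [0.9381 4.0147 5.0442] [-0.1271  0.048   0.0201]
```

View pics/m6.png

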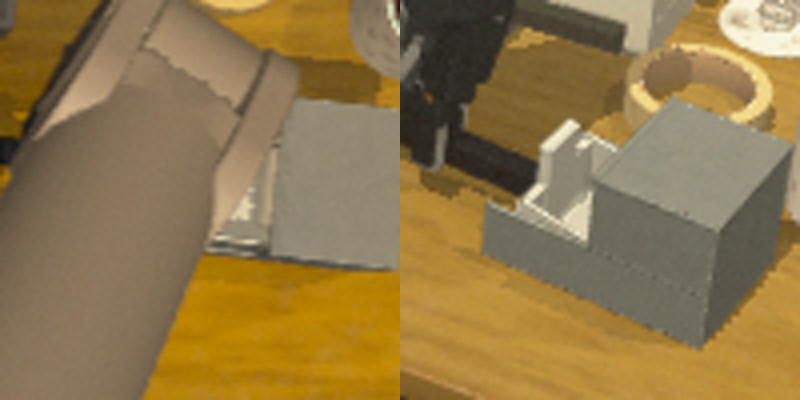

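The arm now hides the top view; side view shows the scoop in under the hood, cells not visible. Continue by feel.

>>> arm_command(series=[[-0.003, 0, 0, 0, 0, 0, -1], [-0.006, 0, 0, 0, 0, 0, -1], [-0.009, 0, -0.0005, 0, 0, 0, -1], [-0.011, 0, -0.0005, 0, 0, 0, -1], [-0.012, 0, -0.0005, 0, 0, 0, -1]])

```text
time_s: 13.68
eef_pos: [0.5156, -0.1553, 0.0321]
ee_rot: [-0.014, 0.744, 0.668, 0.017]
contact_force: [-0.4, 5.4, 6.1]
finger_gap: 0.0158
gripper_force: 108.6
```

>>> arm_command(series=[[-0.002, 0, 0, 0, 0, 0, -1], [-0.004, 0, 0, 0, 0, 0, -1], [-0.005, 0, 0, 0, 0, 0, -1], [-0.006, 0, 0, 0, 0, 0, -1], [-0.006, 0, 0, 0, 0, 0, -1]])

```text
time_s: 14.3
eef_pos: [0.5151, -0.16, 0.0319]
ee_rot: [-0.014, 0.744, 0.668, 0.017]
contact_force: [0.6, 7.1, 6.8]
finger_gap: 0.016
gripper_force: 108.7
```

>>> arm_command(series=[[-0.002, 0, 0, 0, 0, 0, -1], [-0.004, 0, 0, 0, 0, 0, -1], [-0.006, 0, 0, 0, 0, 0, -1], [-0.007, 0, 0, 0, 0, 0, -1], [-0.008, 0, 0, 0, 0, 0, -1]])

```text
time_s: 14.92
eef_pos: [0.515, -0.1601, 0.0309]
ee_rot: [-0.019, 0.743, 0.669, 0.02]
contact_force: [2.1, 16.9, 7.0]
finger_gap: 0.0161
gripper_force: 108.7
```

>>> arm_command(series=[[0.002, 0, -0.003, 0, -0.04, 0, -1], [0.003, 0, -0.006, 0, -0.09, 0, -1], [0.004, 0, -0.01, 0, -0.14, 0, -1], [0.005, 0, -0.014, 0, -0.2, 0, -1], [0.006, 0, -0.018, 0, -0.26, 0, -1]])

```text
time_s: 15.55
eef_pos: [0.512, -0.1657, 0.0481]
ee_rot: [0.073, 0.741, 0.663, -0.083]
contact_force: [0.5, -0.9, -4.4]
finger_gap: 0.016
gripper_force: 107.5
```

```bash
python3 - <<'E'
from h import *
np.set_printoptions(precision=4,suppress=True)
p,r,s=pose(); print(p,r.as_matrix()[:,0],s['contact_force'],s['moment'],s['joint_positions'])
E
```

```text
[ 0.512  -0.1657  0.0481] [ 0.1084  0.9697 -0.2187] [ 0.5308 -0.9011 -4.4446] [ 0.9918 -0.1961 -0.0203] [-0.3424  0.5541  0.6497  1.8461 -0.1436  0.8186  0.2129]
```

>>> arm_command(series=[[0.004, 0, 0.003, 0, 0, 0, -1], [0.011, 0, 0.002, 0, 0, 0, -1], [0.021, 0, 0, 0, 0, 0, -1], [0.033, 0, -0.003, 0, 0, 0, -1], [0.045, 0, -0.006, 0, 0, 0, -1]])

```text
time_s: 16.18
eef_pos: [0.5184, -0.1204, 0.0454]
ee_rot: [0.073, 0.741, 0.663, -0.081]
contact_force: [0.4, -0.2, -3.3]
finger_gap: 0.0163
gripper_force: 107.9
```

>>> arm_command(series=[[0.013, 0, -0.003, 0, 0, 0, -1], [0.026, 0, -0.006, 0, 0, 0, -1], [0.039, 0, -0.009, 0, 0, 0, -1], [0.05, 0, -0.011, 0, 0, 0, -1], [0.055, 0, -0.012, 0, 0, 0, -1]])

```text
time_s: 16.8
eef_pos: [0.5245, -0.0643, 0.0449]
ee_rot: [0.073, 0.74, 0.663, -0.082]
contact_force: [0.0, -0.8, -2.8]
finger_gap: 0.0153
gripper_force: 108.0
```

```bash
python3 - <<'E'
from h import *
np.set_printoptions(precision=4,suppress=True)
T=snap('top','t7.png');S=snap('side','s7.png'); p,r,s=pose(); print(p,r.as_matrix()[:,0],s['contact_force'],s['moment'],s['joint_positions'])
c=lambda I,x,y,w,h,f: cv2.resize(I[y:y+h,x:x+w],None,fx=f,fy=f,interpolation=cv2.INTER_CUBIC)
cv2.imwrite('pics/m7.png',np.hstack([c(T,325,155,100,100,4),c(S,310,170,100,100,4)])[:,:,::-1])
E
```

```text
[ 0.5245 -0.0647  0.0449] [ 0.1069  0.9701 -0.2181] [ 0.1244  0.5661 -2.2143] [ 0.6626 -0.0824 -0.029 ] [-0.5283  0.5656  0.6461  1.8372 -0.1449  0.8561  0.0277]
```

View pics/m7.png

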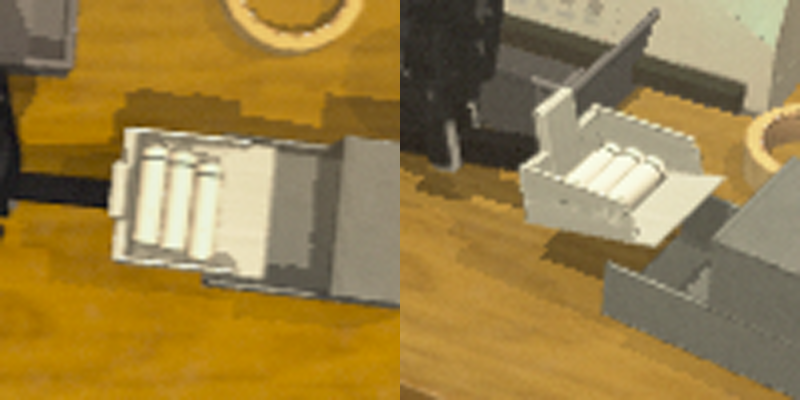

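All three cells lie in the scoop against its rear wall. Lift, then swing over to the box.

>>> arm_command(series=[[-0.004, 0, -0.015, 0, 0, 0, -1], [-0.01, 0, -0.045, 0, 0, 0, -1], [-0.018, 0, -0.08, 0, 0, 0, -1], [-0.025, 0, -0.112, 0, 0, 0, -1], [-0.028, 0, -0.127, 0, 0, 0, -1]])

```text
time_s: 17.52
eef_pos: [0.5254, -0.0666, 0.1779]
ee_rot: [0.075, 0.742, 0.662, -0.08]
contact_force: [0.3, -0.6, -3.7]
finger_gap: 0.0158
gripper_force: 108.0
```

>>> arm_command(series=[[0.0045, -0.008, -0.001, -0.022, 0, -0.098, -1], [0.0125, -0.0225, -0.003, -0.055, 0, -0.244, -1], [0.021, -0.038, -0.005, -0.0875, 0, -0.39, -1], [0.029, -0.053, -0.0065, -0.12, 0, -0.537, -1], [0.0375, -0.068, -0.0085, -0.153, 0, -0.683, -1]])

```text
time_s: 18.15
eef_pos: [0.4594, -0.0199, 0.1746]
ee_rot: [0.096, 0.467, 0.877, -0.052]
contact_force: [0.1, 1.2, -2.0]
finger_gap: 0.016
gripper_force: 108.0
```

>>> arm_command(series=[[0, 0, 0, -0.036, 0, -0.16, -1], [0, 0, 0, -0.072, 0, -0.32, -1], [0, 0, 0, -0.107, 0, -0.48, -1], [0, 0, 0, -0.143, 0, -0.64, -1], [0, 0, 0, -0.176, 0, -0.79, -1]])

```text
time_s: 18.77
eef_pos: [0.4593, -0.0205, 0.1743]
ee_rot: [0.108, 0.084, 0.991, -0.01]
contact_force: [0.5, 0.6, -3.0]
finger_gap: 0.0155
gripper_force: 108.0
```

```bash
python3 - <<'E'
from h import *
np.set_printoptions(precision=4,suppress=True)
p,r,s=pose(); X=r.as_matrix(); print(p,X,'\nlip',p+r.apply([-.177,0,.023]),s['contact_force'],s['moment'],s['joint_positions'])
S=snap('side','s8.png');T=snap('top','t8.png'); L=p+r.apply([-.177,0,.023])
for n,I in(('side',S),('top',T)):
    for k in (15,33,51): print(n,k,proj(n,p+r.apply([-.087-k/1000,0,.012])).round(), end=' ')
    print()
E
```

```text
[ 0.4593 -0.0205  0.1743] [[-0.9628  0.1678  0.2118]
 [ 0.1635  0.9858 -0.0379]
 [-0.2151 -0.0019 -0.9766]] 
lip [ 0.6346 -0.0503  0.1899] [ 0.4577  0.5867 -3.0085] [ 0.1262  0.6477 -0.0475] [-0.582   0.0386  0.5778  2.0612  0.0247  0.835   1.381 ]
side 15 [321. 149.] side 33 [325. 145.] side 51 [330. 141.] 
top 15 [313. 179.] top 33 [315. 171.] top 51 [316. 164.]
```

>>> arm_command(series=[[0.003, 0, 0.014, 0, 0.03, 0, -1], [0.006, 0, 0.03, 0, 0.06, 0, -1], [0.01, 0, 0.046, 0, 0.09, 0, -1], [0.013, 0, 0.062, 0, 0.12, 0, -1], [0.0157, 0, 0.0713, 0, 0.15, 0, -1]])

```text
time_s: 19.5
eef_pos: [0.4602, -0.0197, 0.101]
ee_rot: [0.033, 0.087, 0.996, -0.004]
contact_force: [-0.5, -0.4, -3.3]
finger_gap: 0.0163
gripper_force: 108.0
```

>>> arm_command(series=[[-0.0028, 0, -0.0075, 0, 0.06, 0, -1], [-0.0057, 0, -0.015, 0, 0.12, 0, -1], [-0.0085, 0, -0.0225, 0, 0.185, 0, -1], [-0.0114, 0, -0.03, 0, 0.245, 0, -1], [-0.0142, 0, -0.0376, 0, 0.307, 0, -1]])

```text
time_s: 20.12
eef_pos: [0.473, -0.0216, 0.1409]
ee_rot: [-0.119, 0.086, 0.989, 0.009]
contact_force: [0.4, -0.7, -2.6]
finger_gap: 0.0159
gripper_force: 108.0
```

>>> arm_command(series=[[-0.003, 0, -0.0106, 0, 0.062, 0, -1], [-0.006, 0, -0.0213, 0, 0.124, 0, -1], [-0.009, 0, -0.032, 0, 0.186, 0, -1], [-0.012, 0, -0.0426, 0, 0.248, 0, -1], [-0.0153, 0, -0.0532, 0, 0.31, 0, -1]])

```text
time_s: 20.75
eef_pos: [0.5007, -0.0263, 0.1891]
ee_rot: [-0.269, 0.084, 0.959, 0.022]
contact_force: [0.1, 0.3, -2.0]
finger_gap: 0.0161
gripper_force: 108.2
```

>>> arm_command(series=[[0, 0, 0, 0, 0.05, 0, -1], [0, 0, 0, 0, 0.05, 0, -1], [0, 0, 0, 0, 0.05, 0, -1], [0, 0, 0, 0, 0.05, 0, -1], [0, 0, 0, 0, 0.05, 0, -1]])

```text
time_s: 21.38
eef_pos: [0.4995, -0.026, 0.1892]
ee_rot: [-0.293, 0.082, 0.952, 0.025]
contact_force: [0.9, -0.2, -1.3]
finger_gap: 0.0159
gripper_force: 108.2
```

```bash
python3 - <<'E'
from h import *
np.set_printoptions(precision=4,suppress=True)
p,r,s=pose(); print(p,r.as_matrix()[:,0],'lip',p+r.apply([-.177,0,.023]),s['contact_force'],s['moment'],s['joint_positions'])
snap('side','s9.png');snap('top','t9.png')
E
```

```text
[ 0.4995 -0.026   0.1892] [-0.8152  0.1422  0.5614] lip [ 0.6311 -0.0489  0.0708] [ 0.9466 -0.154  -1.3493] [-0.1386 -0.6249  0.0238] [-0.2274  0.7286  0.5225  1.2384 -0.287   1.8562  1.6877]
```

>>> arm_command(series=[[0.0123, 0, -0.0037, 0, -0.12, 0, -1], [0.0247, 0, -0.0074, 0, -0.24, 0, -1], [0.037, 0, -0.011, 0, -0.36, 0, -1], [0.0494, 0, -0.015, 0, -0.48, 0, -1], [0.0617, 0, -0.0186, 0, -0.6, 0, -1]])

```text
time_s: 22.1
eef_pos: [0.4589, -0.0192, 0.2395]
ee_rot: [0.003, 0.086, 0.996, -0.0]
contact_force: [0.4, 0.5, -1.1]
finger_gap: 0.0162
gripper_force: 108.2
```

>>> arm_command(series=[[0.0005, 0.027, 0, 0, 0, 0.152, -1], [0.001, 0.054, 0, 0, 0, 0.304, -1], [0.0015, 0.081, 0, 0, 0, 0.456, -1], [0.002, 0.107, 0, 0, 0, 0.608, -1], [0.0026, 0.134, 0, 0, 0, 0.76, -1]])

```text
time_s: 22.72
eef_pos: [0.4795, 0.1139, 0.2389]
ee_rot: [0.001, 0.452, 0.892, 0.0]
contact_force: [0.2, -0.8, -1.8]
finger_gap: 0.0162
gripper_force: 108.2
```

>>> arm_command(series=[[0, 0, 0.015, 0, 0, 0.15, -1], [0, 0, 0.03, 0, 0, 0.3, -1], [0, 0, 0.045, 0, 0, 0.45, -1], [0, 0, 0.06, 0, 0, 0.6, -1], [0, 0, 0.075, 0, 0, 0.75, -1]])

```text
time_s: 23.35
eef_pos: [0.4798, 0.1133, 0.1635]
ee_rot: [0.001, 0.747, 0.665, 0.001]
contact_force: [0.6, -0.7, -1.3]
finger_gap: 0.0159
gripper_force: 108.2
```

```bash
python3 - <<'E'
from h import *
np.set_printoptions(precision=4,suppress=True)
p,r,s=pose(); print(p,r.as_matrix(),s['contact_force'],s['moment'],s['joint_positions'])
T0=cv2.imread('pics/top0.png')[:,:,::-1]; T=snap('top','t10.png'); S0=cv2.imread('pics/side0.png')[:,:,::-1];S=snap('side','s10.png')
def blobs(I,x0,x1,y0,y1):
    J=I[y0:y1,x0:x1].astype(int); m=((J.min(2)>150)).astype(np.uint8); n,_,st,ce=cv2.connectedComponentsWithStats(m)
    return [(int(a[4]),(c+[x0,y0]).round().tolist(),a[2:4].tolist()) for a,c in zip(st[1:],ce[1:]) if a[4]>8]
print('box before',blobs(T0,298,342,130,168),'after',blobs(T,298,342,130,168))
print('bin before',blobs(T0,378,412,185,230),'after',blobs(T,378,412,185,230))
# ascii of box brightness
J=T[128:172:2,294:346:2].min(2); print('\n'.join(''.join(' .:-=+*#%@'[min(9,v//26)] for v in row) for row in J))
E
```

```text
[0.4798 0.1133 0.1635] [[ 0.1167  0.9932  0.0023]
 [ 0.9932 -0.1167 -0.0002]
 [ 0.0001  0.0023 -1.    ]] [ 0.6169 -0.6718 -1.2778] [ 0.1803 -0.0226 -0.0342] [-0.8214  0.3031  0.6862  1.8155 -0.2137  1.0958 -0.1765]
box before [] after [(120, [322.0, 143.0], [23, 8]), (121, [320.0, 150.0], [24, 9])]
bin before [(10, [392.0, 198.0], [5, 2]), (101, [392.0, 210.0], [6, 20]), (52, [402.0, 213.0], [5, 20])] after []
=========-===-===-========
=-=======================-
=-========================
:=:::::::::::::::::::::::=
:-:::::::::::.:.:::::::::=
.-:::::::::::.::.:::::.::=
.-......=#+**+:.........:=
.-:=====+%#%%%##**+=----:=
:-:====-=+*##%%%%%%#=-----
--:=====*++=-++*##%%=----=
--:====+%#%###**+==+------
-:-===-=**#%%%%%###+------
-:-====---=+**##%%%=------
-:-========---==+**=-----:
-:-=================-----:
-:-=================-----:
=:-=================-----:
=:------===========-------
=:-:-----:---------:::--=.
-:::--:------:-----:::::=.
--=======-----::::-:::::=.
..:::::::::----=======--=.
```

```bash
python3 - <<'E'
from h import *
T=cv2.imread('pics/t10.png');T0=cv2.imread('pics/top0.png');S=cv2.imread('pics/s10.png');S0=cv2.imread('pics/side0.png')
A=lambda J:print('\n'.join(''.join(' .:-=+*#%@'[min(9,v//26)] for v in row) for row in J),'\n')
A(T[132:160,305:340].min(2)); A(S[165:205,312:374].min(2)); 
for n,a,b in(('top',T,T0),('side',S,S0)):
    d=(cv2.absdiff(a,b).max(2)>40).astype(np.uint8); k,_,st,ce=cv2.connectedComponentsWithStats(d)
    print(n,[(s[:4].tolist(),int(s[4])) for s in st[1:] if s[4]>15])
for c in((0,0),(.061,.061),(-.061,.061),(-.061,-.061),(.061,-.061)): print(proj('side',(.662+c[0],-.054+c[1],.004)).round(),proj('top',(.662+c[0],-.054+c[1],.004)).round())
E
```

```text
===================================
-----------------------------------
::::::::::::.:.::::::::::::::::::::
::::::::.::.::::::.:::.:::.:::.::::
::::::::::::::..:::.:::::::::::::::
:::::::::::::::::::::.:::::::::::::
::::::.:::.:.::.:::::.::.:::.:.::.:
..........................:...:...:
.....=*#++****++=:.................
====-=#%**%#####***++=-----==------
====-+#%*#%%%%%%#####****+==-------
===--=*#+*%%%%%%%%%%%#####***=-----
===--=++=*#####%%%%%%%%%%%##*=-----
====-=---=+++**#####%%%%%%%%*=-----
====+*++*++=--=+++***####%%%*=-----
====#%+*###****+==--=+****##+------
==-+%%*#%%%#####****++==-==+=------
--=+##+#%%%%%%%######***++===------
=--=+*+*###%%%%%%%%%%#####*+-------
----===+***#*###%%%%%%%%##*==------
===-----==++****#####%%%%%*=-------
====------=---==++***##*##+-=------
==========-------====++***+=-------
=================-----=-=====------
============================-------
============================-------
=============================------
============================------- 

+=-::+*++++++*++==-::-+++=++++++++*++**+++++++==++++**+++*+**+
+#.::+++*++++++==-:::-+++==
[... 2813 characters left out ...]
254], 9085), ([53, 52, 64, 176], 3270), ([0, 56, 4, 14], 31), ([74, 64, 11, 6], 22), ([0, 70, 24, 81], 1022), ([117, 108, 46, 75], 1326), ([116, 111, 10, 4], 19), ([124, 149, 17, 6], 37), ([121, 165, 22, 59], 339), ([333, 179, 25, 12], 162), ([151, 180, 6, 14], 19), ([173, 195, 26, 84], 675), ([164, 199, 17, 8], 72), ([186, 208, 66, 34], 1086), ([163, 215, 16, 28], 107), ([95, 216, 27, 37], 208), ([156, 230, 6, 8], 25), ([380, 231, 8, 14], 61), ([101, 237, 28, 57], 748), ([170, 244, 11, 17], 59), ([136, 281, 33, 19], 221), ([192, 292, 12, 8], 32), ([223, 314, 28, 21], 223)]
[342. 191.] [320. 153.]
[333. 176.] [299. 131.]
[313. 196.] [298. 174.]
[352. 208.] [342. 174.]
[370. 187.] [342. 131.]
```

```bash
python3 - <<'E'
from h import *
S=cv2.imread('pics/s10.png');T=cv2.imread('pics/t10.png')
A=lambda J:print('\n'.join(''.join(' .:-=+*#%@'[min(9,v//26)] for v in row) for row in J),'\n')
p,r,s=pose()
for q in((90,43),(90,-43),(0,43),(0,-43)):
    P=p+r.apply([-(q[0]+87)/1e3,-q[1]/1e3,.022]); print(q,proj('side',P).round(),proj('top',P).round())
c=proj('side',p+r.apply([-.132,0,.02])).astype(int); A(S[c[1]-32:c[1]+28,c[0]-42:c[0]+42].min(2))
c=proj('top',p+r.apply([-.132,0,.02])).astype(int); A(T[c[1]-28:c[1]+28,c[0]-32:c[0]+32].min(2))
np.set_printoptions(precision=4,suppress=True)
print('cellA right end',tri(ray('top',(332.5,145)),ray('side',(355,186))),'B left',tri(ray('top',(309,148)),ray('side',(334,184))),'A left',tri(ray('top',(312,142)),ray('side',(340,180.5))))
E
```

```text
(90, 43) [299. 192.] [322. 243.]
(90, -43) [320. 177.] [326. 206.]
(0, 43) [269. 180.] [284. 238.]
(0, -43) [291. 166.] [288. 202.]
..........:==-======-=------=-=-----===---====---------:----------------=*++*+******
........:.----====---==---=-=---==-==----=====-------------------------=++++*+*+*++*
.......-=:-=--========-=-=-===--==--===-======------------------------==+++++**+*++*
........-:-------======--====++++--=-=========-----------------------===++++++*+++++
........-:=--===========--=-++++=----==-=-====-------------------=--=--++*+++++*++=+
..-.....-:----======---==-++++===-==-====-=====-----------------=-----=+++++++++++==
.:-.....-:-==-=-=---====++++=====---==-=======------------------------++++++++++++==
:--.....-:----===---==-+++=======-=-===========-----------------------++++++++++++++
:--.. ...:------=--==-==+========---===*%======-----------------=----=++++++++++++++
:--.........-----==-==-===========-==+#++**++==---------------==-----+*+++++++++++++
:--............---===--============+++==+++**==--------------==-----=+++++++++++=++*
:--...............--=--==========
[... 7183 characters left out ...]
     
           .     ....  .. ....:::::-=++##**######+:             
          . .   .. . ..... .. . . .....::::--=+**=.    . .      
                 .  ..   .  .  . .  .        .....              
          .       . .  ....  ...... . .                         
              .         ..  . .. . ..                           
            .     .  .. .   .. .  .. .  .                       
                  .    . ......... ......                       
                    .  .  .....  . .......                      
                     . .   ........ ....... .                 .. 

cellA right end [ 0.6789 -0.0865  0.0234] B left [ 0.6728 -0.0225  0.013 ] A left [ 0.6889 -0.0319  0.019 ]
```

Scoop is empty; two cells are clearly in the box, the third needs checking once the arm is away. Lay the scoop down.

>>> arm_command(series=[[0, 0, 0.03, 0, 0, 0, -1], [0, 0, 0.065, 0, 0, 0, -1], [0, 0, 0.1, 0, 0, 0, -1], [0, 0, 0.125, 0, 0, 0, -1], [0, 0, 0.133, 0, 0, 0, -1]])

```text
time_s: 24.08
eef_pos: [0.4798, 0.1132, 0.0301]
ee_rot: [0.001, 0.745, 0.667, -0.0]
contact_force: [-0.2, 0.5, -1.5]
finger_gap: 0.0159
gripper_force: 108.1
```

>>> arm_command(series=[[0, 0, 0.002, 0, 0, 0, -1], [0, 0, 0.004, 0, 0, 0, -1], [0, 0, 0.006, 0, 0, 0, -1], [0, 0, 0.007, 0, 0, 0, -1], [0, 0, 0.007, 0, 0, 0, -1]])

```text
time_s: 24.7
eef_pos: [0.4807, 0.1132, 0.0239]
ee_rot: [0.001, 0.745, 0.667, 0.001]
contact_force: [0.2, 0.4, -1.0]
finger_gap: 0.0158
gripper_force: 108.1
```

>>> arm_command(series=[[0, 0, 0.001, 0, 0, 0, -1], [0, 0, 0.002, 0, 0, 0, -1], [0, 0, 0.003, 0, 0, 0, -1], [0, 0, 0.003, 0, 0, 0, -1], [0, 0, 0.003, 0, 0, 0, -1]])

```text
time_s: 25.32
eef_pos: [0.481, 0.1136, 0.022]
ee_rot: [0.001, 0.745, 0.667, 0.001]
contact_force: [-2.7, 0.8, 10.4]
finger_gap: 0.0157
gripper_force: 110.2
```

>>> arm_command(series=[[0, 0, 0, 0, 0, 0, -0.2], [0, 0, 0, 0, 0, 0, 0], [0, 0, 0, 0, 0, 0, 0], [0, 0, 0, 0, 0, 0, 0], [0, 0, -0.03, 0, 0, 0, 0]])

```text
time_s: 25.95
eef_pos: [0.4784, 0.1127, 0.0492]
ee_rot: [0.0, 0.745, 0.667, -0.002]
contact_force: [-0.1, 0.1, 0.7]
finger_gap: 0.0426
gripper_force: 0.0
```

>>> arm_command(series=[[0, 0, -0.05, 0, 0, 0, 0], [0, 0, -0.1, 0, 0, 0, 0], [0, 0, -0.15, 0, 0, 0, 0], [0, 0, -0.2, 0, 0, 0, 0], [0, 0, -0.21, 0, 0, 0, 0]])

```text
time_s: 26.58
eef_pos: [0.4821, 0.1134, 0.2643]
ee_rot: [0.003, 0.746, 0.666, 0.004]
contact_force: [-0.1, 0.4, -0.1]
finger_gap: 0.0427
gripper_force: 0.0
```

>>> arm_command(series=[[-0.035, 0.04, 0, 0, 0, 0, 0], [-0.07, 0.08, 0, 0, 0, 0, 0], [-0.105, 0.12, 0, 0, 0, 0, 0], [-0.14, 0.16, 0, 0, 0, 0, 0], [-0.176, 0.199, 0, 0, 0, 0, 0]])

```text
time_s: 27.2
eef_pos: [0.6588, -0.0843, 0.2594]
ee_rot: [0.0, 0.745, 0.667, 0.0]
contact_force: [0.8, -0.1, 0.7]
finger_gap: 0.0424
gripper_force: 0.0
```

>>> arm_command(series=[[0, 0, 0, 0, 0, 0, 0], [0, 0, 0, 0, 0, 0, 0], [0, 0, 0, 0, 0, 0, 0], [0, 0, 0, 0, 0, 0, 0], [0, 0, 0, 0, 0, 0, 0]])

```text
time_s: 27.82
eef_pos: [0.658, -0.0826, 0.2619]
ee_rot: [0.001, 0.745, 0.667, 0.001]
contact_force: [0.8, 0.4, -0.4]
finger_gap: 0.0429
gripper_force: 0.0
```

```bash
python3 - <<'E'
from h import *
np.set_printoptions(precision=4,suppress=True)
p,r,s=pose(); print(p,s['contact_force']); C=cal('wrist'); W=snap('wrist','w11.png'); S=snap('side','s11.png')
for q in((0,0),(61,61),(61,-61),(-61,-61),(-61,61)): print(proj('wrist',(.662+q[0]/1e3,-.054+q[1]/1e3,.004),C).round())
c=proj('wrist',(.662,-.054,.01),C).astype(int); J=W[max(c[1]-75,0):c[1]+75:2,max(c[0]-75,0):c[0]+75:2].min(2)
print('\n'.join(''.join(' .:-=+*#%@'[min(9,v//26)] for v in row) for row in J))
E
```

```text
[ 0.658  -0.0826  0.2619] [ 0.8134  0.3994 -0.3604]
[323. 140.]
[374.  75.]
[381. 187.]
[276. 198.]
[259.  89.]
.......................:......................:..:..:::---=--==========++++
...............:.......::::::::::+--=================++++++++++++++++++++++
.........::::---===================+++++++++++++++++++++++=============++*+
.....:----------++++++++++========+++++==================-------------+++*+
.....:----------------:===--------==-----------::::::.......::+++++++++++*+
.....:--::::::::::::::::::.::....................:...:::::.-++++++++++++=*+
.....:--:.:.................::::::::::::::--------...:::::.-++++++++++++=*+
.....:---...:::::::::-----------------------------:..:::::.-++++++++++++=*+
......---...------------------------------+++++++++..:::::.-*+++++++++++=*+
......---...---------------------------------++++++..::::..-*+++++==+++++*+
......---...:----------------------------------++++..:::::.:*++=+*===+*++*+
..... ---:..:------------------------------------+-..::::::.+++++*====*++*+
......---:..:--------------------------------------..::::::.+++=++===++++*+

[... 4011 characters left out ...]
:::::::::.++++++
...........++-..:::::::::::::::::::::::::::::::::::::::::::::::::::::::.+++
...........=+-.:::::::::::::::::::::::::::::::::::::::::---------=========+
...........=+=.::::::::::::::::::----------==============++++++++++++++++++
...........=+=------===============+++++++++++++++++++++++++++++==========+
...........=+=+++++++++++++++++++++++++++=============-=---::...=++++++++++
...........=++++=+=============-=---:::..............::...:::::.=++++++++++
............-::::.....................................:..::::.:.=++++++++++
..........................................:..............::::::.=++++++++++
..........................................................:::::.=++++++++++
```

>>> arm_command(series=[[0.02, -0.05, -0.02, 0, 0, 0, 0], [0.04, -0.1, -0.04, 0, 0, 0, 0], [0.06, -0.15, -0.06, 0, 0, 0, 0], [0.09, -0.2, -0.08, 0, 0, 0, 0], [0.12, -0.24, -0.1, 0, 0, 0, 0]])

```text
time_s: 28.55
eef_pos: [0.4308, 0.0631, 0.3613]
ee_rot: [0.001, 0.746, 0.666, 0.001]
contact_force: [0.2, 1.3, 0.2]
finger_gap: 0.0425
gripper_force: 0.0
```

>>> arm_command(series=[[0.05, -0.02, 0, 0, 0, 0, 0], [0.1, -0.04, 0, 0, 0, 0, 0], [0.15, -0.06, 0, 0, 0, 0, 0], [0.2, -0.08, 0, 0, 0, 0, 0], [0.26, -0.1, 0, 0, 0, 0, 0]])

```text
time_s: 29.18
eef_pos: [0.3623, 0.332, 0.3609]
ee_rot: [0.001, 0.746, 0.666, 0.002]
contact_force: [1.4, 0.3, 0.3]
finger_gap: 0.0424
gripper_force: 0.0
```

```bash
python3 - <<'E'
from h import *
np.set_printoptions(precision=4,suppress=True)
p,r,s=pose(); print(p)
T=snap('top','t12.png');S=snap('side','s12.png');T0=cv2.imread('pics/top0.png')[:,:,::-1];S0=cv2.imread('pics/side0.png')[:,:,::-1]
for n,a,b in(('top',T,T0),('side',S,S0)):
    d=((cv2.absdiff(a,b).max(2)>40)).astype(np.uint8); k,_,st,ce=cv2.connectedComponentsWithStats(d)
    print(n,[(q[:4].tolist(),int(q[4])) for q in st[1:] if q[4]>12])
    w=((a.min(2)>150)&(cv2.absdiff(a,b).max(2)>40)).astype(np.uint8); k,_,st,ce=cv2.connectedComponentsWithStats(w)
    print(' white new',[(q[:4].tolist(),int(q[4])) for q in st[1:] if q[4]>8])
A=lambda J:print('\n'.join(''.join(' .:-=+*#%@'[min(9,v//26)] for v in row) for row in J),'\n')
A(S[160:200,312:376].min(2)); A(T[122:176,290:350].min(2))
c=np.array([.666,-.055,0]);ex=np.array([.997,-.076,0]);ey=np.array([.076,.997,0])
for q in((65,65),(65,-65),(-65,-65),(-65,65)): P=c+ex*q[0]/1e3+ey*q[1]/1e3+[0,0,.054]; print(q,proj('top',P).round(),proj('side',P).round())
for q in((61,32),(61,-32),(43,32),(43,-32)): P=c+ex*q[0]/1e3+ey*q[1]/1e3+[0,0,.013]; print('cell3',q,proj('top',P).round(),proj('side',P).round())
E
```

```text
[0.3623 0.332  0.3609]
top [([308, 140, 26, 15], 271), ([183, 147, 143, 121], 7205), ([399, 199, 10, 23], 129), ([389, 200, 7, 20], 117), ([0, 223, 175, 105], 6726), ([208, 234, 73, 34], 1984), ([200, 242, 4, 34], 91), ([176, 264, 21, 10], 181), ([0, 274, 3, 10], 13), ([11, 289, 7, 4], 14), ([0, 296, 5, 5], 14), ([21, 296, 6, 10], 27), ([26, 296, 8, 7], 18), ([5, 299, 7, 7], 17), ([0, 305, 27, 18], 186), ([50, 317, 5, 9], 34), ([283, 343, 5, 11], 35), ([328, 343, 8, 23], 54), ([279, 367, 4, 7], 17), ([0, 378, 5, 11], 35), ([0, 392, 49, 8], 157)]
 white new [([311, 140, 23, 9], 119), ([308, 146, 24, 9], 119), ([290, 205, 4, 5], 13), ([293, 208, 32, 33], 729), ([287, 214, 4, 13], 35), ([283, 343, 5, 11], 35)]
side [([26, 0, 15, 12], 74), ([47, 0, 9, 11], 54), ([86, 0, 91, 195], 3743), ([0, 56, 4, 14], 31), ([53, 60, 61, 172], 1703), ([148, 67, 4, 16], 27), ([0, 70, 24, 81], 1022), ([120, 149, 23, 48], 259), ([186, 156, 134, 101], 5685), ([333, 179, 25, 12], 161), ([170, 195, 30, 78], 254), ([164, 197, 17, 10], 88), ([138, 212, 23, 16], 98), ([157, 225, 19, 14], 78), ([119, 227, 17, 27]
[... 5894 characters left out ...]
=============----------::::::-=:.... .
.....::::::::::::::::::::::-------=-==============---:.. ...
...  .....::.:::::::::::::::::::::::::::::--------==-:. ....
...              .......::::::::::::::::::::::::::::..  .. .
  .                     .  . .........::::::::::::::.   . . 
 .                                  .   ...  .......  .. .  
  .                                     ...           .  ... 

(65, 65) [299. 121.] [336. 160.]
(65, -65) [347. 125.] [375. 173.]
(-65, -65) [343. 173.] [352. 194.]
(-65, 65) [294. 169.] [311. 179.]
cell3 (61, 32) [311. 128.] [344. 176.]
cell3 (61, -32) [334. 130.] [363. 182.]
cell3 (43, 32) [311. 134.] [341. 178.]
cell3 (43, -32) [334. 136.] [360. 185.]
```

```bash
python3 -c "
from bench import order; print(order.finish_job())"
```

```text
the job is handed in; nothing more can be done
None
```

I handed the job in at about 29 s. The scoop is empty and lies right way up, clear of the rest. Two cells are plainly in the box. I could not see the third: it was in the scoop on the way to the box and shows nowhere else, so it is most likely against the box's far wall, which the printer hides. The mug, tape roll and multimeter look unmoved. I viewed 11 pictures, one over the limit of 10.

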